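Proof-pull a glued test coupon

TASK

Proof-test the glued joint of the strip-shaped coupon: lay the coupon on the pull rig with its two holes fully down over the two upright pins and let go of it. Then take the rig's upright black grip and pull the sprung rod straight out of its barrel until the barrel's mouth stands within the red band on the rod, never clearly past the band, as overload would spoil the joint. Finish while still gripping and holding it there under load, and leave the timer, the cork and the two dropper bottles where they are.

Things in the scene. Friction and masses are not known exactly. Their poses are not given: they have to be found in the camera images.
- coupon: the loose test coupon: two aluminium strips (each 62 x 24 x 5 mm) butted end to end, 124 mm long in all, with a dark brown cover strap (40 x 24 x 5 mm) glued on top of the middle. Origin at the centre of its underside, x along its length, z up (strap on top). A 12 mm through hole lies 50 mm from the middle at each end; both ends are alike, so a half turn makes no difference. About 60 g; lies flat on the worktop at the start
- coupon_center (a point): the coupon's centre, 5 mm above its underside; grasp here, across the 24 mm width (the middle is 10 mm thick). Behind it, from about 0.51 m ahead of the robot, stands the balance with a clear hood (124 mm high): keep the lifted coupon clear of it
- pull_rig: the pull rig, fixed to the worktop: grey base 320 x 64 mm with feet, 12 mm high. Origin at the centre of its underside; its x axis is the pulling direction, from the anchor pin through the carriage and barrel to the grip; z up. The line of pull is 40 mm above the worktop
- seat (a point): point half-way between the two pins (carriage home), at the height of the shoulders, 37.5 mm above the worktop: a properly laid coupon has the centre of its underside here, within 4 mm, its length along the rig's x axis. Open space beneath: the base and rail lie 20 mm or more below, and the fingers have 50 mm to the pins on either side
- anchor_pin (a point): fixed upright pin at the rig's far end from the grip: 8 mm thick, standing on a 15 mm wide shoulder; straight for 9 mm, then a cone to a 3 mm tip, 16 mm above the shoulder. This point lies on its axis at shoulder height
- yoke_pin (a point): the like pin on the sliding carriage, 100 mm from the anchor pin when the carriage is home. This point lies on its axis at shoulder height
- carriage: the carriage: black slide with the yoke pin and the blue barrel, riding along the rig's rail up to 12 mm away from the anchor pin; starts within 2 mm of home. Home, its origin and axes are those of pull_rig. It slides freely (0.6 N) until the coupon's slack (about 4 mm) is taken up, then the coupon holds it back; with no coupon it would run on to its end stop
- mouth (a point): centre of the blue barrel's mouth (the end with the bright bush, 27 mm across); the rod comes out here, and the mouth moves with the carriage
- red_mark (a point): middle of the 12 mm long red band painted round the 10 mm steel rod; at the start it is hidden in the barrel, 40 mm behind the mouth. Thin black rings 10, 20 and 30 mm from the mouth come out before it
- pull_rod (a joint): how far the rod has been pulled out of the barrel, 0 (home) to 0.065 m, along the rig's x axis; the red band stands at the mouth from 0.034 to 0.046 m, its middle at 0.040. A spring pulls the rod home: 2 N at once, rising 250 N/m (12 N at the mark), so letting go makes it snap back
- grip_center (a point): centre of the upright grip on the rod's end, a round black post 18 to 20 mm thick (any grasp direction will do) from 50 to 102 mm above the worktop, 26 mm in front of the mouth when home. This point is on its axis, 80 mm above the worktop: grasp here from above (the barrel's top is 54 mm above the worktop)
- timer: bystander: white bench timer 58 x 62 x 18 mm, origin under its centre
- cork: bystander: cork 26 mm wide, 25 mm high, origin under its centre
- dropper_1: bystander: brown dropper bottle 33 mm wide, 94 mm high, origin under its centre
- dropper_3: bystander: brown dropper bottle 39 mm wide, 112 mm high, origin under its centre
There are look-alikes about, which are no part of the job. Of the things that look like the coupon, take the one that is farthest from the robot's base at the start.

How it is judged (in metres and radians):
On the way:
1. the coupon lies down on both pins, let go, with the rod still home (distance between coupon and seat below 0.006 m and angle between the x axis of coupon and the x axis of pull_rig, either way round below 0.07 rad and angle between coupon's own z axis and vertical below 0.06 rad and contact force between coupon and the fingers below 0.1 N and value of joint pull_rod below 0.006 m), for 0.2 s.
At the end, for the whole second after the job is handed in: The fingers hold the rod still with the barrel's mouth within the red band (34 to 46 mm out); the coupon, untouched by the robot, lies level on both pins, within 7 mm of the seat point and 4 degrees of the rig's axis, and carries the pull (over 6 N on the yoke pin); bystanders undisturbed (value of joint pull_rod between 0.034 and 0.046 m and contact force between carriage and the fingers above 4 N and contact force between coupon and carriage above 6 N and contact force between coupon and the arm below 0.1 N and contact force between coupon and the fingers below 0.1 N and distance between coupon and seat below 0.007 m and angle between the x axis of coupon and the x axis of pull_rig, either way round below 0.07 rad and angle between coupon's own z axis and vertical below 0.06 rad and velocity of joint pull_rod between -0.01 and 0.01 m/s); the arm keeps its last pose, push and grip.
It fails at once if the rod is pulled clearly past the red band (more than 52 mm): the glued joint is overloaded (value of joint pull_rod above 0.052 m).
It fails at once if the timer, the cork or a dropper bottle is displaced by more than 3 cm or tipped over (distance of any of timer, cork, dropper_1, dropper_3 from where it was at the start of the episode above 0.03 m or angle between any of cork, dropper_1, dropper_3's own z axis and vertical above 0.7 rad).
It also fails if it takes over 58 s, if anything falls off the work surface, if the arm or the gripper's body presses on something with over 40 N, if the wrist force passes 120 N, or if a joint passes its speed limit or range.

ROBOT

A 7-joint arm with a two-finger parallel gripper is mounted at the origin on a cart in front of the work surface, level with it; the furniture and walls round the work are solid. World frame = base frame: x ahead of the robot, y to its left, z up, the work surface at z = 0. Lengths are in m, angles in degrees, forces in N, time in s.
With the tool pointing down it reaches from about 0.4 to 0.85 m from the base axis. Payload 6.9 kg.
Tool frame: the origin (TCP) lies on the centre line of the jaws, within the pads' length; the fingertips stand 14 mm ahead of it and the grasp point (between the pads) lies 5 mm behind it; z points along the fingers, y is the direction in which the jaws open and shut (so a half turn about z gives the same grasp; the last joint's range is limited). The gripper opens to 85 mm and grips with 20 to 120 N. Pads are 22 mm wide; open, the fingers measure 114 mm over their backs; the gripper's body (76 mm by 85 mm) begins 54 mm behind the grasp point. The pads swing forward as they close: fully open they stand 13 mm farther back than shut.
Start: joints at [-58.356, 29.078, -13.613, 85.955, 7.202, 65.827, -8.869], TCP at [0.27, 0.564, 0.245] pointing down, gripper open.
Joint ranges: [-176.47, 176.47], [-13.61, 117.27], [-81.72, 77.17], [0.22, 143.17], [-87.28, 267.28], [10, 112.55], [-165.47, 165.47]. Speed limits (degrees/s): [136.94, 136.94, 180, 180, 180, 180, 180].

INTERFACE

Orientations are given as a 3x3 rotation matrix whose columns are the frame's x, y, z axes.
In Python, from plant import bot gives the robot as it stands. Calls block until the motion is done:
- bot.move_pose(position, orientation): joint-space move of the TCP to a pose.
- bot.move_l(position, frame=None, velocity=0.15, guard=None): straight line of the TCP; frame=None keeps the orientation; velocity is the mean speed in m/s. With guard (N) it stops when the force on the tool has changed by that much, and returns True; else False.
- bot.movej(angles): joint-space move.
- bot.gripper_to(opening): finger opening in m; the grip force is fixed at half the most; returns when the fingers have stopped.
- bot.pause(seconds).
- bot.inverse_kinematics(position, orientation): joint angles nearest the present ones, or None.
- bot.camera(name): name is "side" or "top"; returns a dict with "image" (400x640x3 uint8, blue, green, red), "fx", "fy", "cx", "cy" (pixels), "world_to_cam" (4x4, takes a point from world to camera coordinates). Camera axes: x right, y up, looking along -z (the intrinsics and any distortion apply to the point x, -y, -z); pixel columns grow to the right and rows downward; lengths in m; the calibration is good to about 2 mm. A picture is of the moment at which its call begins. There is no depth.
A pose or a line that the arm cannot do raises bot.MotionError and nothing moves.
- bot.finish_job(): hands the job in, once; it reports no verdict.
Readings, each from a call of its own:
- bot.get_time_s(): time.
- bot.get_qpos(): joint angles.
- bot.get_joint_velocities(): joint speeds.
- bot.get_effort(): joint torques, N m.
- bot.get_tcp_pos(): TCP position.
- bot.get_orientation(): TCP orientation.
- bot.get_force(): force on the tool from outside, world axes, zero at the start.
- bot.get_torque(): the same for the moment, N m.
- bot.get_width(): finger opening in m.
Only numpy, scipy, OpenCV 4.12 (cv2) and the standard library are available. Lean on these libraries where they do the work, as an engineer would, in place of code of your own. Each camera call takes 0.05 s, during which the arm holds its last target.

## Working session

There is one attempt and no reset: what is moved stays moved. The work goes in short steps, each a Python script; the robot and the scene stay as the last script left them, time stands still between calls to the robot, and variables do not carry over. Pictures are saved under pics/ and viewed, and the job is handed in when it is done.

```bash
mkdir -p pics; ls; python3 - <<'E'
from plant import bot
import cv2,numpy as np
for n in ("top","side"):
    c=bot.camera(n); cv2.imwrite(f"pics/{n}0.png",c["image"])
    print(n,c["fx"],c["fy"],c["cx"],c["cy"],np.round(c["world_to_cam"],4).tolist(),[k for k in c])
print(bot.get_time_s(),bot.get_tcp_pos(),bot.get_width())
E
```

```text
pics
top 366.0219550152312 366.0219550152312 323.3473471205474 198.42690534336552 [[0.009, -0.9996, 0.0263, -0.0524], [0.9931, 0.012, 0.1167, -0.5818], [-0.1169, 0.025, 0.9928, -0.9016], [0.0, 0.0, 0.0, 1.0]] ['image', 'fx', 'fy', 'cx', 'cy', 'world_to_cam']
side 372.7138351676765 372.7138351676765 316.4012287425735 201.656504603061 [[-0.9972, 0.0728, -0.0167, 0.5431], [-0.0475, -0.4454, 0.8941, -0.0772], [0.0576, 0.8924, 0.4476, -1.2169], [0.0, 0.0, 0.0, 1.0]] ['image', 'fx', 'fy', 'cx', 'cy', 'world_to_cam']
0.1 [0.26992243 0.56322525 0.24451954] 0.08533584530590549
```

View pics/top0.png

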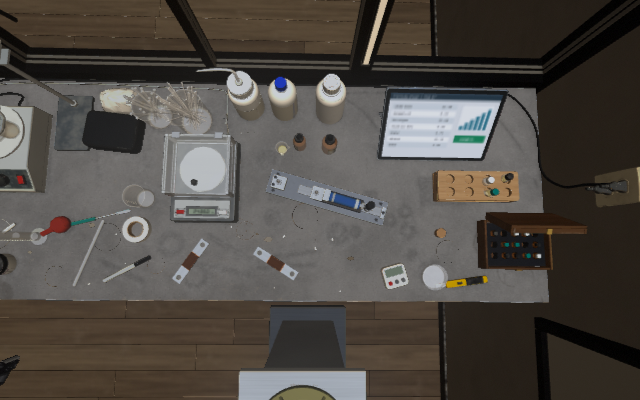

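View pics/side0.png

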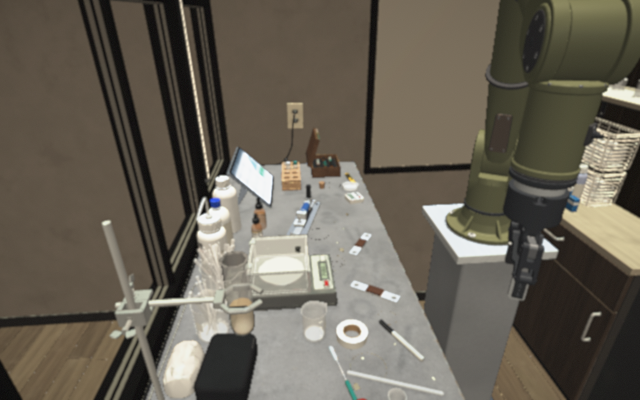

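Two things look like the coupon: A at top pixel (190,261) and B at (275,263). I'll measure both, along with the rig.

```bash
cat > h.py <<'E'
from plant import bot
import cv2,numpy as np
def pix(c,p):
    q=c["world_to_cam"]@np.append(p,1); return np.array([c["cx"]+c["fx"]*q[0]/-q[2], c["cy"]-c["fy"]*q[1]/-q[2]])
def ray(c,uv,z):
    W=np.linalg.inv(c["world_to_cam"]); d=np.array([(uv[0]-c["cx"])/c["fx"],-(uv[1]-c["cy"])/c["fy"],-1.])
    d=W[:3,:3]@d; o=W[:3,3]; return o+d*(z-o[2])/d[2]
def crop(c,name,x0,y0,x1,y1,s):
    cv2.imwrite(f"pics/{name}.png",cv2.resize(c["image"][y0:y1,x0:x1],None,fx=s,fy=s,interpolation=cv2.INTER_CUBIC))
E
python3 - <<'E'
from h import *
c=bot.camera("top")
crop(c,"t1",160,230,310,290,5); crop(c,"t2",255,160,400,235,5)
s=bot.camera("side"); crop(s,"s1",280,180,430,310,5)
for uv in [(190,261),(275,263)]: print(ray(c,uv,.01))
E
```

```text
[0.4204327  0.29186335 0.01      ]
[0.41701696 0.07563081 0.01      ]
```

View pics/t1.png

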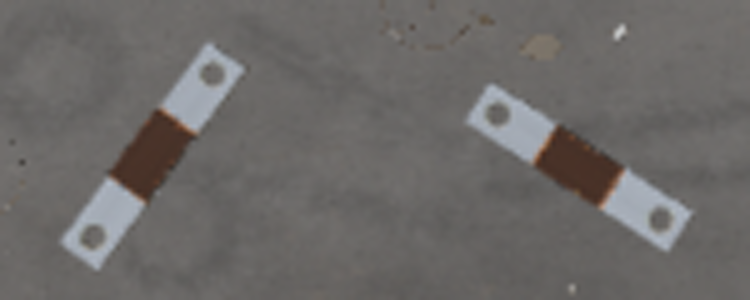

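View pics/t2.png

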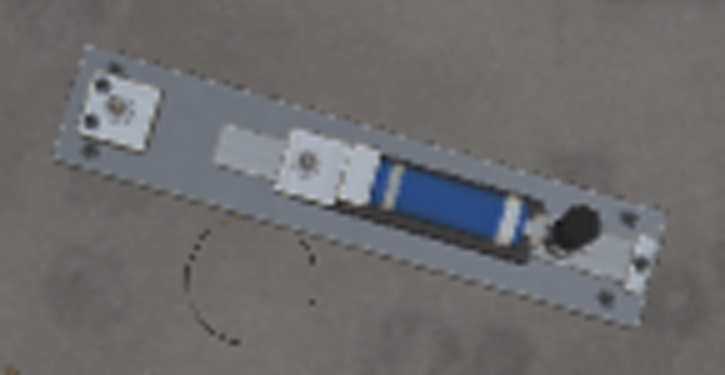

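View pics/s1.png

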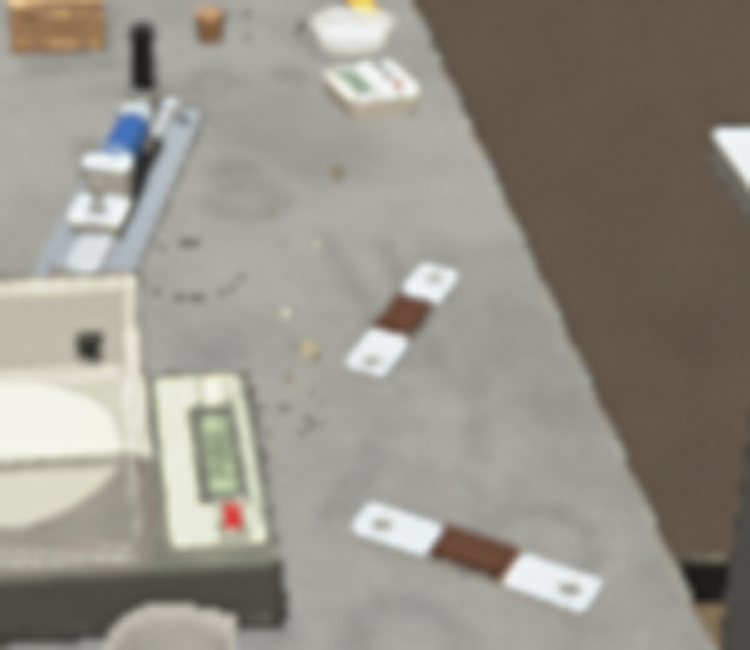

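```bash
python3 - <<'E'
from h import *
c=bot.camera("top"); s=bot.camera("side")
def f(p,x0,y0,k=5): return (x0+(p[0]+.5)/k-.5, y0+(p[1]+.5)/k-.5)
A=[f(p,160,230) for p in [(209,42),(245,68),(61,241),(98,269)]]
P=np.array([ray(c,a,.005) for a in A]); ctr=P.mean(0); d=(P[:2].mean(0)-P[2:].mean(0)); print("coupon corners",ctr,np.linalg.norm(d),np.degrees(np.arctan2(d[1],d[0])))
S=np.array([ray(c,f(p,160,230),.010) for p in [(158,108),(197,133),(146,203),(107,177)]]);print("strap",S.mean(0))
H=np.array([ray(c,f(p,160,230),.0025) for p in [(212,73),(92,236)]]);d=H[0]-H[1];print("holes",H.mean(0),np.linalg.norm(d),np.degrees(np.arctan2(d[1],d[0])))
B=np.array([ray(c,f(p,255,160),.012) for p in [(88,45),(56,158),(666,212),(640,326)]]);d=B[2:].mean(0)-B[:2].mean(0)
print("rig",B.mean(0),np.linalg.norm(d),np.degrees(np.arctan2(d[1],d[0])))
a=ray(c,f((118,107),255,160),.0535);y=ray(c,f((308,162),255,160),.0535);d=y-a
print("pins",a,y,(a+y)/2,np.linalg.norm(d),np.degrees(np.arctan2(d[1],d[0])))
print("grip",ray(c,f((577,228),255,160),.102))
# side view
for n,p in [("a",a),("y",y)]: print(n,pix(s,p))
crop(s,"s2",270,180,350,240,10); crop(c,"t3",262,170,342,210,10)
crop(c,"t4",165,232,215,290,10)
E
```

```text
coupon corners [0.42154903 0.29268047 0.005     ] 0.12341929556482353 -34.4375288321704
strap [0.42136127 0.29188341 0.01      ]
holes [0.42153563 0.29423265 0.0025    ] 0.10078473896830323 -34.38212002090503
rig [ 0.58995687 -0.05647102  0.012     ] 0.3171770615938308 -105.50687669219826
pins [0.62280354 0.06807806 0.0535    ] [ 0.59611947 -0.02768056  0.0535    ] [0.6094615  0.02019875 0.0535    ] 0.0994070050183323 -105.57101630009191
grip [ 0.55951725 -0.15556643  0.102     ]
a [291.26538836 231.99625066]
y [299.30028081 215.93353197]
```

View pics/s2.png

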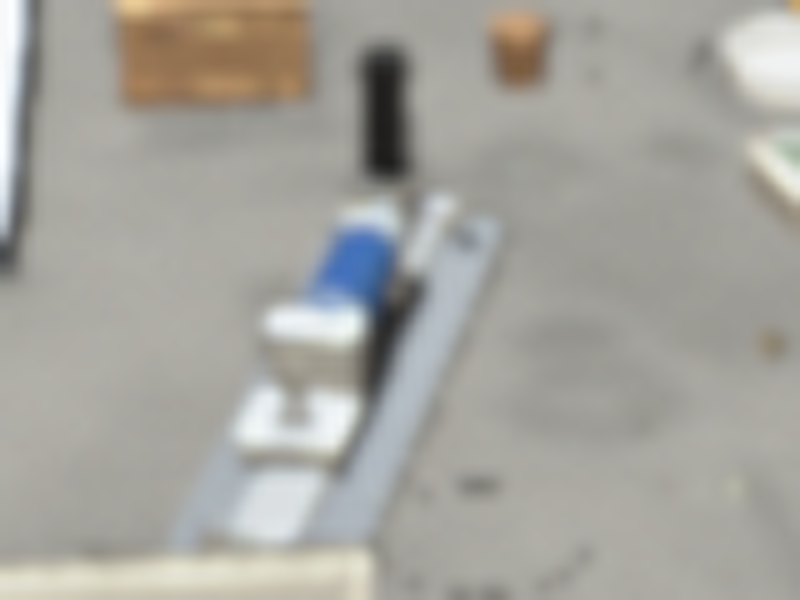

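View pics/t3.png

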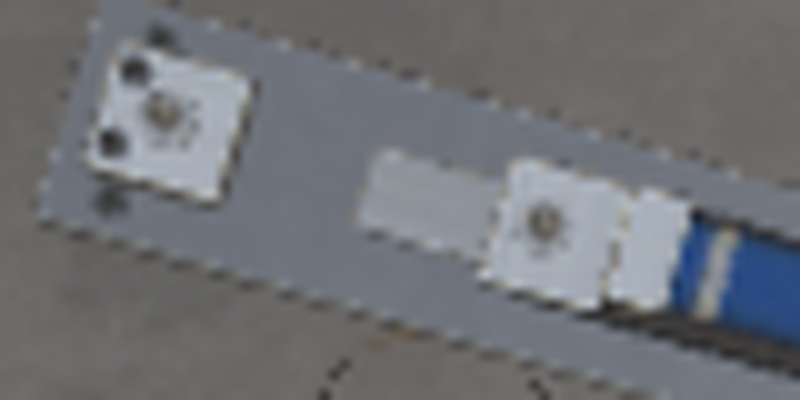

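View pics/t4.png

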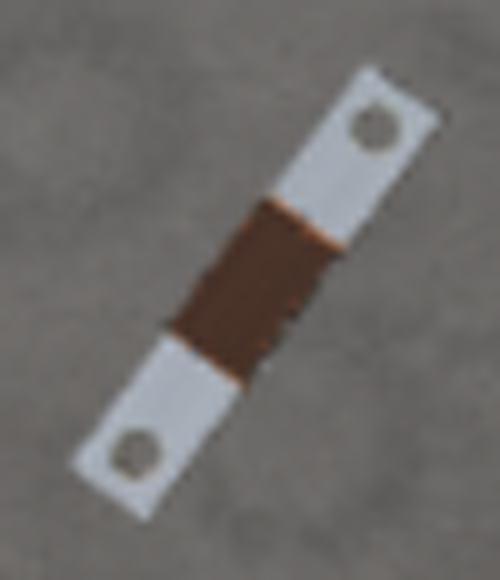

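A is 0.51 m from the base and B 0.42 m, so A is the coupon, at top pixel (190,261). The close crop shows two holes and the strap in the middle, as described. Next I'll check the reachable poses, then grasp it.

```bash
cat >> h.py <<'E'
def R(yaw):
    t=np.radians(yaw); c,s=np.cos(t),np.sin(t); return np.array([[c,s,0],[s,-c,0],[0,0,-1.]])
E
python3 - <<'E'
from h import *
print(np.round(bot.get_orientation(),3).tolist())
for nm,p,ys in [("pick",(.4215,.2925,.15),(-34.4,145.6)),("pick low",(.4215,.2925,.0165),(-34.4,145.6)),("seat",(.6103,.0203,.15),(74.45,-105.55)),("seatlow",(.6103,.0203,.054),(74.45,-105.55)),("grip",(.56,-.156,.075),(74.45,-105.55)),("gripout",(.548,-.2,.075),(74.45,-105.55))]:
    for y in ys: 
        q=bot.inverse_kinematics(p,R(y)); print(nm,y,None if q is None else np.round(q,0))
E
```

```text
[[-0.902, 0.432, -0.0], [0.432, 0.902, -0.0], [0.0, -0.001, -1.0]]
pick -34.4 [ -1.  34. -56. 110.  34.  55. 162.]
pick 145.6 [-31.  25. -10. 110.   6.  45.  12.]
pick low -34.4 [ -7.  45. -48. 117.  51.  42. 147.]
pick low 145.6 [-32.  37.  -8. 117.  11.  26.   7.]
seat 74.45 [-14.  33.  16.  96. -11.  52. -10.]
seat -105.55 [ 15.  35. -31.  96.  21.  55. 140.]
seatlow 74.45 [-12.  40.  13. 101. -13.  40.  -8.]
seatlow -105.55 [ 15.  42. -31. 101.  29.  46. 133.]
grip 74.45 [  3.  37.  15. 105. -14.  40.  11.]
grip -105.55 [ 30.  38. -27. 104.  24.  44. 155.]
gripout 74.45 [  7.  37.  17. 104. -15.  41.  17.]
gripout -105.55 [ 34.  37. -25. 104.  22.  43. 161.]
```

```bash
python3 - <<'E'
from h import *
p=np.array([.4215,.2925,0])
bot.move_pose(p+[0,0,.13],R(145.6)); 
bot.gripper_to(.05)
print(bot.get_time_s(),bot.get_tcp_pos(),bot.get_width(),bot.get_force())
c=bot.camera("top");crop(c,"g0",150,200,270,300,6)
s=bot.camera("side");crop(s,"g0s",320,220,440,320,6)
E
```

```text
2.0 [0.42143068 0.2928137  0.1300486 ] 0.05004729520137037 [-0.61314056 -0.24262216  0.18086978]
```

View pics/g0s.png

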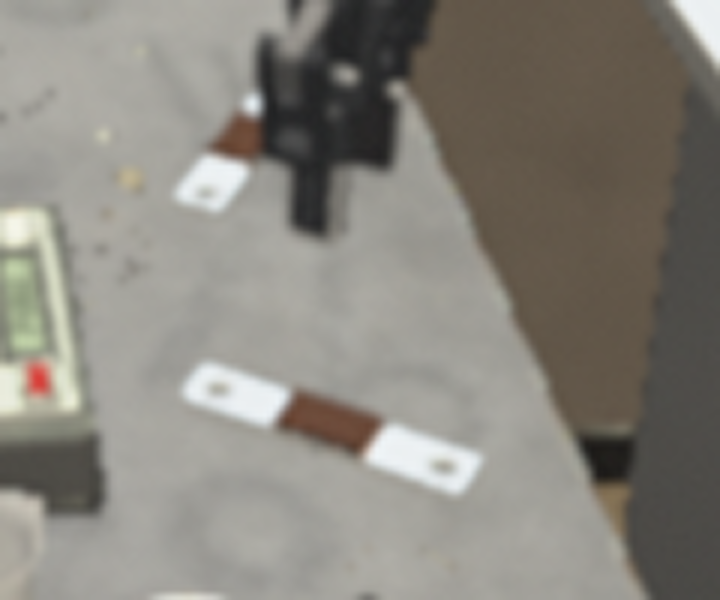

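View pics/g0.png

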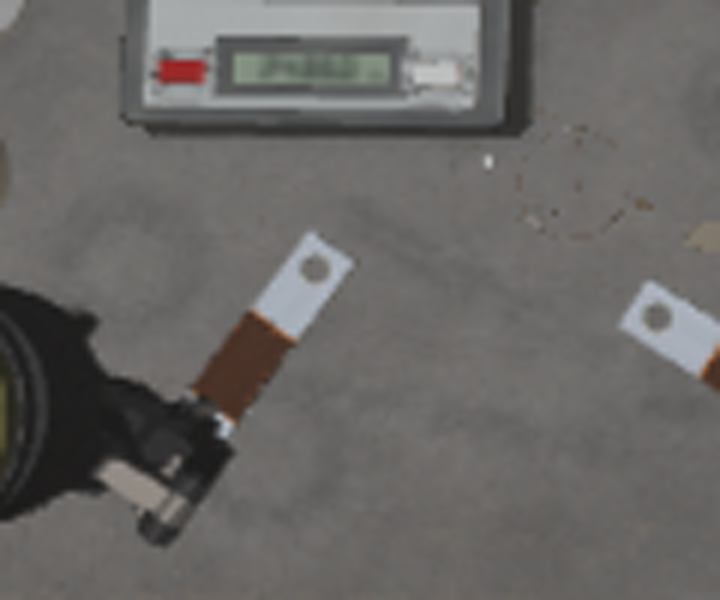

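```bash
python3 - <<'E'
from h import *
s=bot.camera("side");c=bot.camera("top")
f=lambda u,v:((320+(u+.5)/6-.5),(220+(v+.5)/6-.5))
print("side coupon",ray(s,f(332,423),.010), ray(s,f(217,387),.0025),ray(s,f(442,466),.0025))
print("tips side", (pix(s,[.4215,.2925,.116])-[320,220])*6,"top",(pix(c,[.4215,.2925,.116])-[150,200])*6)
E
```

```text
side coupon [0.42028568 0.29478709 0.01      ] [0.46193002 0.25843519 0.0025    ] [0.37913405 0.31630127 0.0025    ]
tips side [339.642453   204.54385962] top [144.17354522 378.03589665]
```

```bash
python3 - <<'E'
from h import *
p=np.array([.4215,.2925,0])
bot.move_l(p+[0,0,.04],R(145.6),velocity=.15)
print(bot.move_l(p+[0,0,.0165],R(145.6),velocity=.05,guard=4),bot.get_tcp_pos(),bot.get_force())
bot.gripper_to(0.0); print(bot.get_width(),bot.get_tcp_pos(),bot.get_force())
bot.move_l(p+[0,0,.2],R(145.6),velocity=.15)
print(bot.get_width(),bot.get_force(),bot.get_time_s())
bot.move_pose([.6103,.0203,.2],R(74.45)); print(bot.get_time_s(),bot.get_tcp_pos())
bot.move_l([.6103,.0203,.100],R(74.45),velocity=.12); print(bot.get_time_s(),bot.get_tcp_pos())
c=bot.camera("top");crop(c,"h0",255,150,405,240,5)
s=bot.camera("side");crop(s,"h0s",250,150,400,250,5)
E
```

```text
False [0.4213525  0.29243297 0.0162527 ] [-0.15650806 -0.2470472   0.45155984]
0.02181661895118496 [0.42160228 0.29256908 0.01698377] [-1.4772037   0.13602024  6.22612136]
0.02220704482743212 [ 0.26273015  0.17535535 -0.00112343] 5.3
6.5583 [0.60980668 0.02266302 0.19977109]
7.5417 [0.61082106 0.02039698 0.10072634]
```

View pics/h0.png

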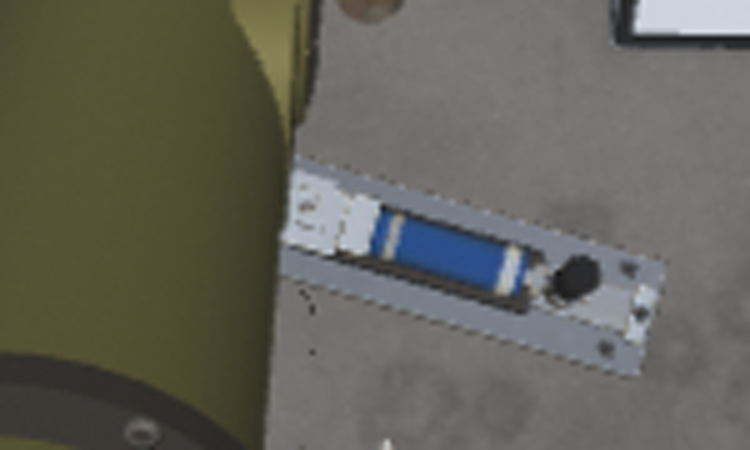

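View pics/h0s.png

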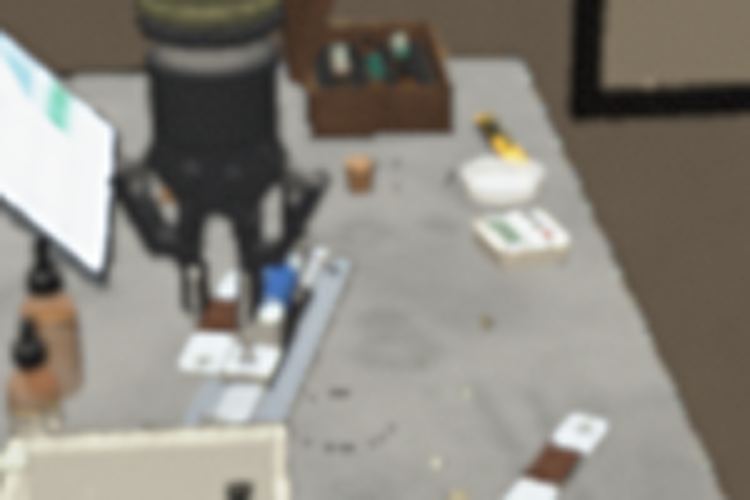

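```bash
python3 - <<'E'
from h import *
s=bot.camera("side");crop(s,"h1s",280,195,330,240,14)
t=bot.get_tcp_pos();print(t)
rx=np.array([np.cos(np.radians(-105.55)),np.sin(np.radians(-105.55)),0]);ry=np.array([-rx[1],rx[0],0])
f=lambda p:np.round((pix(s,p)-[280,195])*14+6.5,0)
b=t.copy(); b[2]=t[2]-.017
for x in (-.062,-.02,.02,.062):
  for y in (-.012,.012): print(x,y,f(b+rx*x+ry*y+[0,0,.005]))
print("holes",f(b-rx*.05+[0,0,.005]),f(b+rx*.05+[0,0,.005]))
seat=np.array([.6103,.0203,.0375])
print("pin tips",f(seat-rx*.05+[0,0,.016]),f(seat+rx*.05+[0,0,.016]),"base",f(seat-rx*.05),f(seat+rx*.05))
E
```

```text
[0.61079408 0.02032222 0.10089471]
-0.062 -0.012 [191. 413.]
-0.062 0.012 [ 78. 403.]
-0.02 -0.012 [241. 315.]
-0.02 0.012 [131. 305.]
0.02 -0.012 [286. 227.]
0.02 0.012 [179. 219.]
0.062 -0.012 [330. 141.]
0.062 0.012 [226. 133.]
holes [149. 379.] [265. 161.]
pin tips [160. 526.] [273. 299.] base [164. 591.] [276. 361.]
```

View pics/h1s.png

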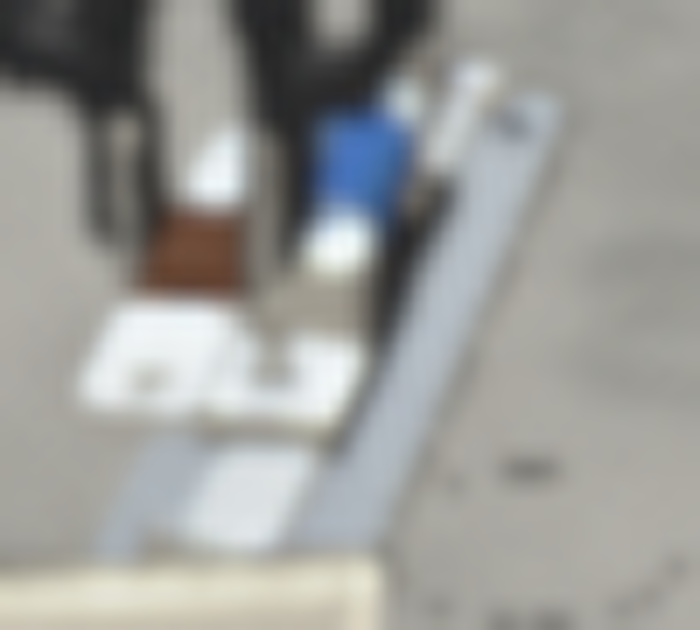

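The side view shows the held coupon's near corner at (80,405) and its hole at (150,377). Both are within 2 enlarged px (about 0.5 mm) of where the tool pose predicts them. I'll lower it under guard.

```bash
python3 - <<'E'
from h import *
print(bot.get_force())
print(bot.move_l([.6103,.0203,.054],R(74.45),velocity=.04,guard=5),bot.get_tcp_pos(),bot.get_force(),bot.get_time_s())
s=bot.camera("side");crop(s,"i1s",280,195,330,240,14)
E
```

```text
[ 0.16632822 -0.59999207  0.11157443]
True [0.61008326 0.02028311 0.05453025] [-0.86743162 -0.61173907  4.76040895] 8.775
```

View pics/i1s.png

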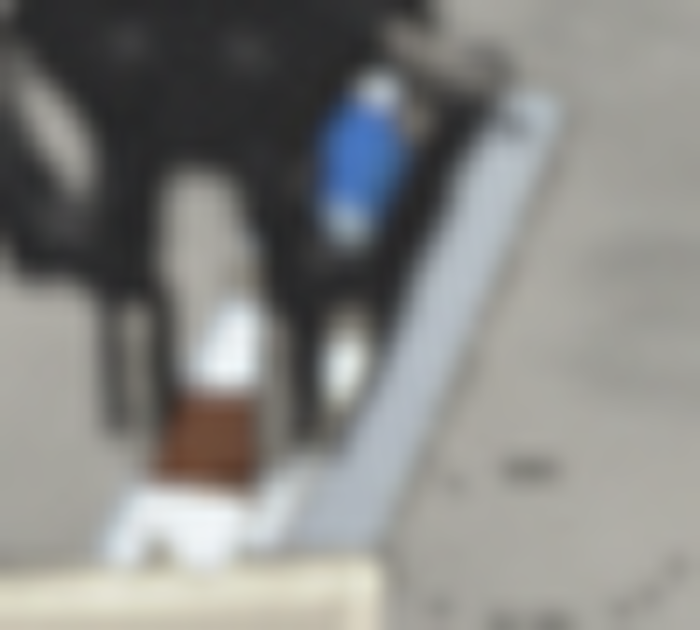

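Contact came at the expected seated height of 0.0545 m. Now I'll release, retreat and look.

```bash
python3 - <<'E'
from h import *
bot.gripper_to(.06); bot.pause(.3)
t=bot.get_tcp_pos(); bot.move_l([t[0],t[1],.15],R(74.45),velocity=.12)
g=np.array([.5595,-.1556,.15])
bot.move_pose(g,R(74.45)); print(bot.get_tcp_pos(),bot.get_time_s(),bot.get_width())
c=bot.camera("top");crop(c,"j0",255,150,405,240,5)
s=bot.camera("side");crop(s,"j0s",270,180,340,240,11)
E
```

```text
[ 0.55943279 -0.15526341  0.14947615] 11.2917 0.059836166606955156
```

View pics/j0.png

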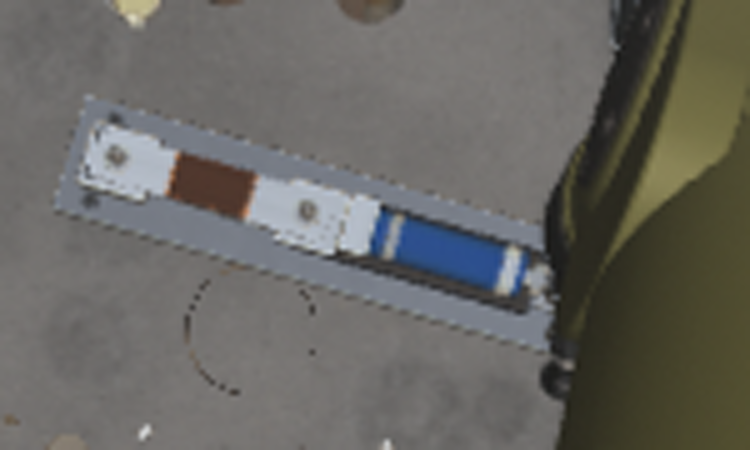

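View pics/j0s.png

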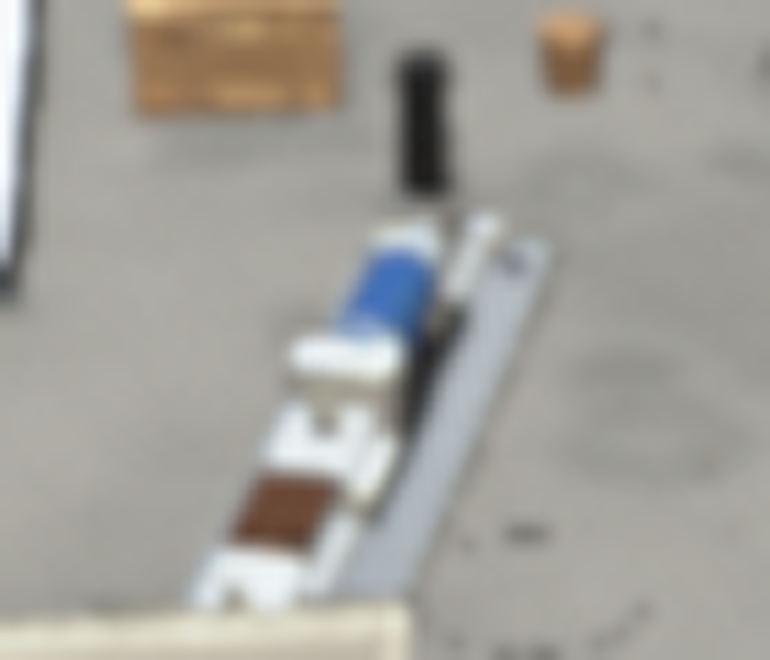

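```bash
python3 - <<'E'
from h import *
c=bot.camera("top");s=bot.camera("side")
print("coupon strap",ray(c,(255+212.5/5-.5,150+186/5-.5),.0475))
f=lambda p:np.round((pix(s,p)-[270,180])*11+5,0)
print("grip top/bot pred",f([.5595,-.1556,.102]),f([.5595,-.1556,.05]))
crop(s,"k0s",270,150,340,210,11)
E
```

```text
coupon strap [0.60983886 0.020959   0.0475    ]
grip top/bot pred [426.  61.] [430. 211.]
```

View pics/k0s.png

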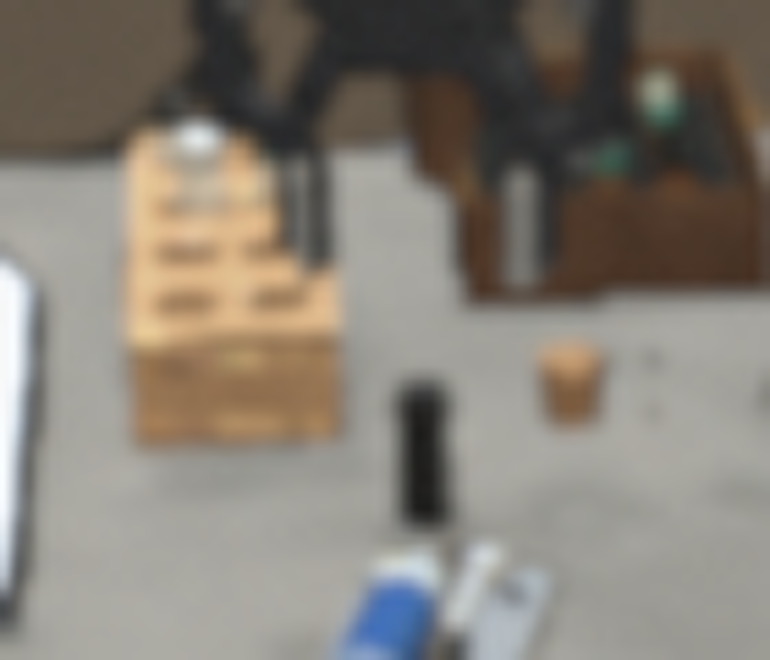

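The coupon lies down on both pins, with its strap centre at (0.6098, 0.0210), about 1 mm from the seat. The fingers straddle the grip: pads at x=315 and 520, post at 423. Now I'll descend, grip, and pull in stages, watching the force.

```bash
python3 - <<'E'
from h import *
print(bot.move_l([.5595,-.1556,.075],R(74.45),velocity=.1,guard=5),bot.get_tcp_pos())
bot.gripper_to(0); bot.pause(.2); print(bot.get_width(),bot.get_force())
rx=np.array([np.cos(np.radians(-105.55)),np.sin(np.radians(-105.55)),0])
p0=bot.get_tcp_pos(); np.save("p0.npy",p0); f0=bot.get_force(); np.save("f0.npy",f0)
for d in (.006,.012,.020):
    bot.move_l(p0+rx*d,R(74.45),velocity=.03); bot.pause(.2)
    t=bot.get_tcp_pos(); F=bot.get_force(); print(d,(t-p0)@rx,F@rx,F,bot.get_width(),bot.get_time_s())
c=bot.camera("top");crop(c,"l0",255,150,405,240,5)
s=bot.camera("side");crop(s,"l0s",270,180,340,240,11)
E
```

```text
False [ 0.55988316 -0.15571693  0.07548698]
0.01703502943608933 [ 5.14693763 -1.27192419  0.92411339]
0.006 0.005656271473979192 -2.969196553452525 [ 4.56683866  1.81121835 -1.72236671] 0.01722359309638427 13.6167
0.012 0.011765409137610918 -4.447584678781874 [ 4.01968872  3.49802851 -1.07642469] 0.017105777050300024 14.1667
0.02 0.019057441350734904 -5.858606866241337 [ 4.43534874  4.84699736 -1.63117016] 0.016827332430198124 14.7833
```

View pics/l0.png

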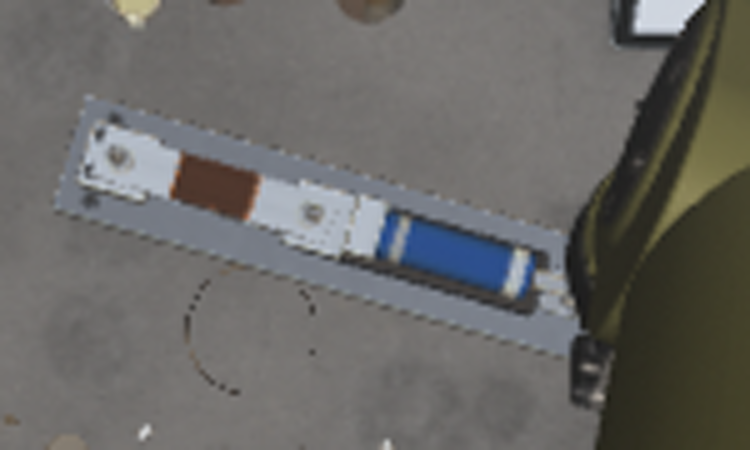

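View pics/l0s.png

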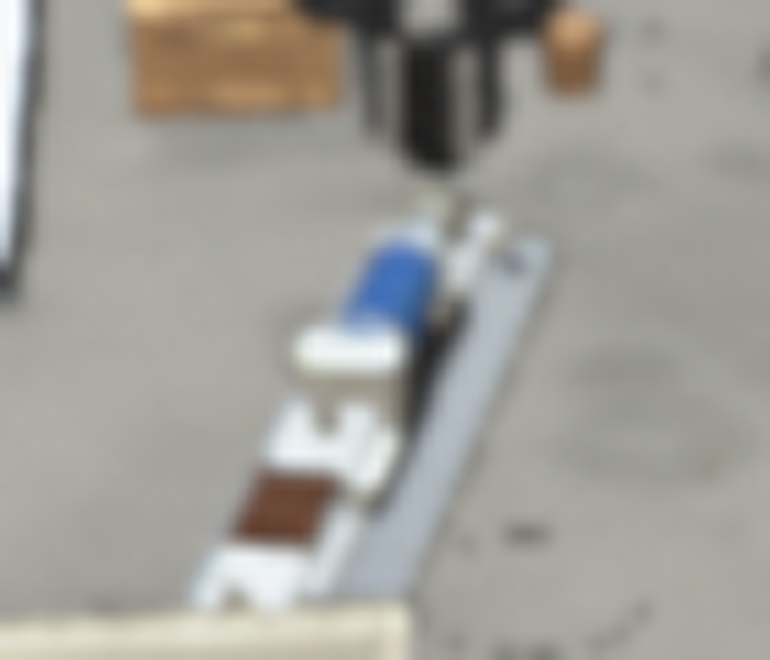

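```bash
python3 - <<'E'
from h import *
rx=np.array([np.cos(np.radians(-105.55)),np.sin(np.radians(-105.55)),0]);p0=np.load("p0.npy")
for d in (.030,.038):
    bot.move_l(p0+rx*d,R(74.45),velocity=.03); bot.pause(.4)
    t=np.mean([bot.get_tcp_pos() for _ in range(5)],0); F=np.mean([bot.get_force() for _ in range(5)],0); print(d,t-p0,(t-p0)@rx,F@rx,F,bot.get_width(),bot.get_time_s())
c=bot.camera("top");crop(c,"m0",320,180,400,240,10)
s=bot.camera("side");crop(s,"m0s",285,165,335,210,14)
E
```

```text
0.03 [-7.49511760e-03 -2.70728911e-02 -3.81762037e-05] 0.028091223824203683 -9.456553806016188 [ 4.95144552  8.4380326  -1.03044715] 0.017232560804729062 15.7667
0.038 [-9.43309071e-03 -3.40139588e-02 -6.14649689e-05] 0.03529775709503417 -10.823052371228624 [ 5.89211958  9.59469341 -1.04977206] 0.01718004495109171 16.5833
```

View pics/m0.png

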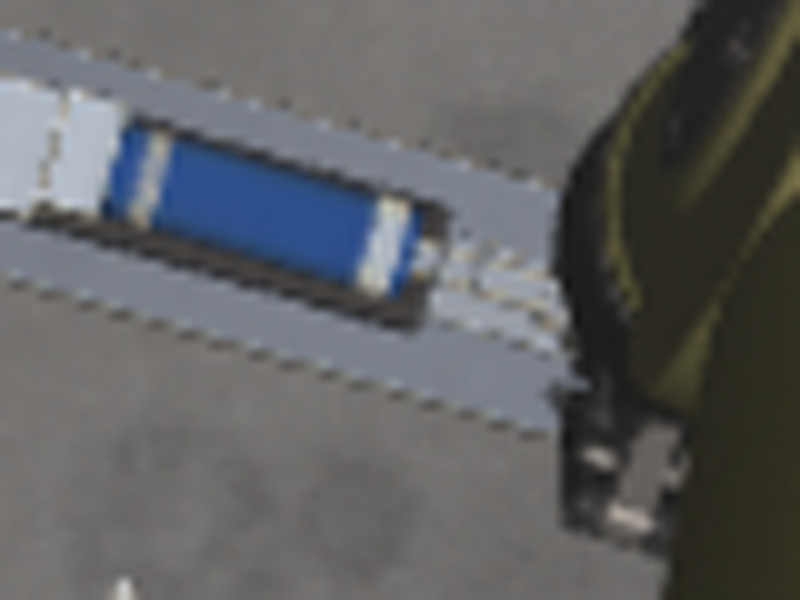

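View pics/m0s.png

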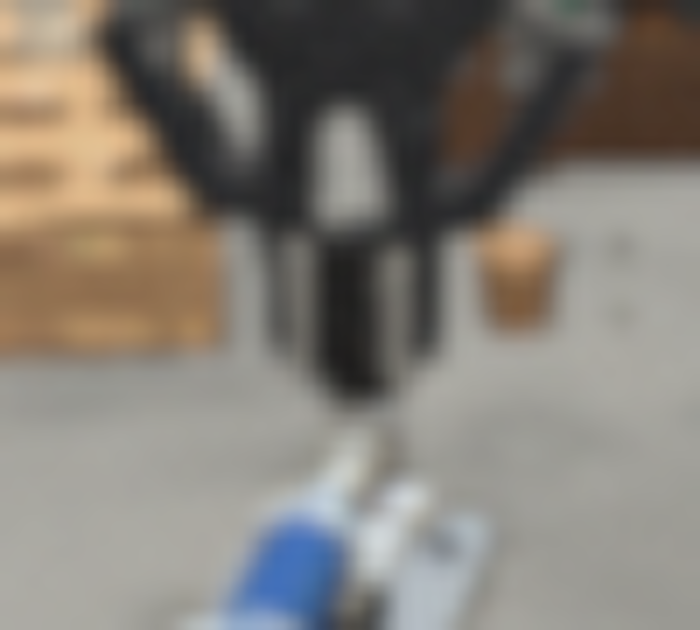

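```bash
python3 - <<'E'
from h import *
rx=np.array([np.cos(np.radians(-105.55)),np.sin(np.radians(-105.55)),0]);p0=np.load("p0.npy")
for d in (.0425,.0460):
    bot.move_l(p0+rx*d,R(74.45),velocity=.03); bot.pause(.4)
    t=np.mean([bot.get_tcp_pos() for _ in range(10)],0); F=np.mean([bot.get_force() for _ in range(10)],0); print(d,(t-p0)@rx,F@rx,F,bot.get_width(),bot.get_time_s())
    c=bot.camera("top");s=bot.camera("side")
    a=cv2.resize(c["image"][190:225,340:385],None,fx=9,fy=9,interpolation=cv2.INTER_CUBIC)
    b=cv2.resize(s["image"][180:215,290:335],None,fx=9,fy=9,interpolation=cv2.INTER_CUBIC)
    cv2.imwrite(f"pics/n{int(d*1e4)}.png",np.hstack([a[:315,:390],b[:315,:390]]))
E
```

```text
0.0425 0.03935139526110548 -10.235933969794212 [ 4.79818384  9.28967168 -0.12181973] 0.016776898972117236 17.3833
0.046 0.042520106286793855 -11.59945131062354 [ 6.41247665 10.25579378 -0.31931017] 0.01730919896560914 18.15
```

View pics/n425.png

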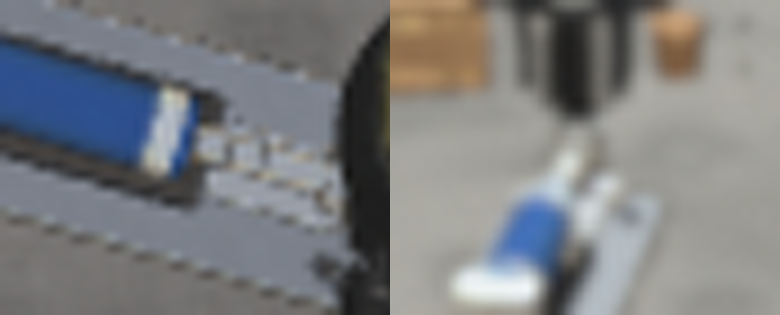

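View pics/n460.png

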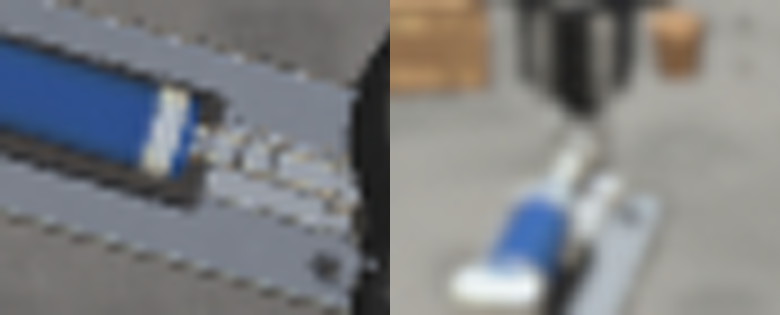

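```bash
python3 - <<'E'
from h import *
ims=[bot.camera("top")["image"].astype(float) for _ in range(4)]
im=np.mean(ims,0).astype(np.uint8)
cv2.imwrite("pics/o.png",cv2.resize(im[197:218,352:388],None,fx=22,fy=22,interpolation=cv2.INTER_LANCZOS4))
s=bot.camera("side")["image"];cv2.imwrite("pics/os.png",cv2.resize(s[186:212,298:328],None,fx=22,fy=22,interpolation=cv2.INTER_LANCZOS4))
E
```

```text
(no output)
```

View pics/o.png

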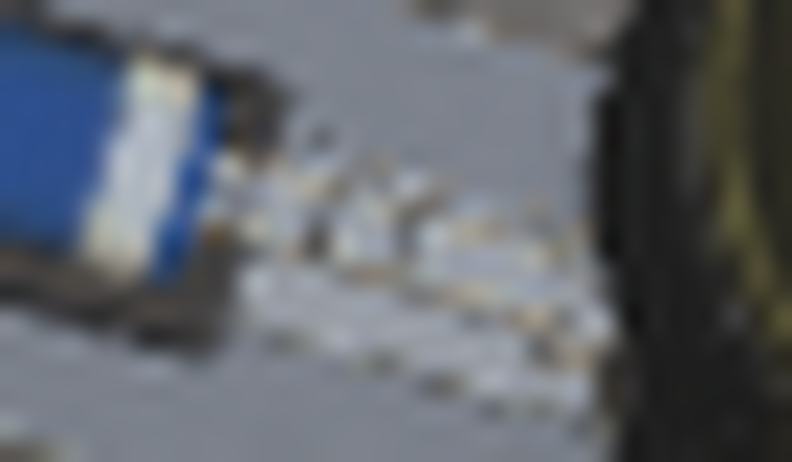

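View pics/os.png

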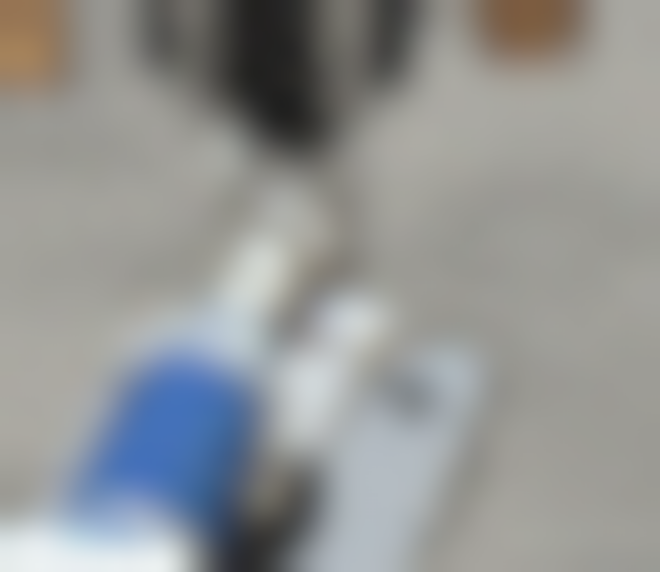

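```bash
python3 - <<'E'
from h import *
c=bot.camera("top"); s=bot.camera("side")
rx=np.array([np.cos(np.radians(-105.55)),np.sin(np.radians(-105.55)),0])
fo=lambda p:np.round((pix(c,p)-[352,197])*22+10.5)
fs=lambda p:np.round((pix(s,p)-[298,186])*22+10.5)
t=bot.get_tcp_pos(); print(t)
g=np.array([t[0],t[1],0])
for d in (0,10,20,30,40,45,50,55,60,65,70): 
  p=g-rx*d*1e-3+[0,0,.045]; print(d,fo(p),fs(p))
print("post bottom",fs(g+[0,0,.05]),"post top",(pix(s,g+[0,0,.102])))
crop(s,"p0",285,150,335,205,12)
crop(c,"p1",262,170,382,225,6.5)
E
```

```text
[ 0.55010605 -0.19713794  0.0758209 ]
0 [691. 325.] [289. 204.]
10 [608. 301.] [276. 230.]
20 [524. 277.] [263. 256.]
30 [441. 253.] [250. 283.]
40 [357. 229.] [236. 311.]
45 [315. 216.] [230. 324.]
50 [273. 204.] [223. 338.]
55 [232. 192.] [216. 352.]
60 [190. 180.] [209. 366.]
65 [148. 168.] [202. 380.]
70 [106. 156.] [195. 395.]
post bottom [289. 176.] post top [310.29616404 180.21031286]
```

View pics/p1.png

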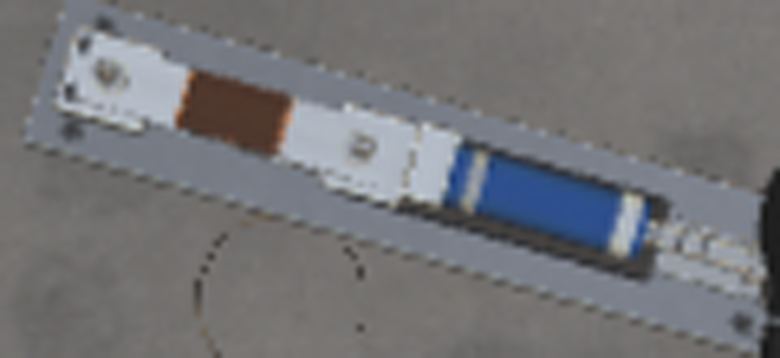

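View pics/p0.png

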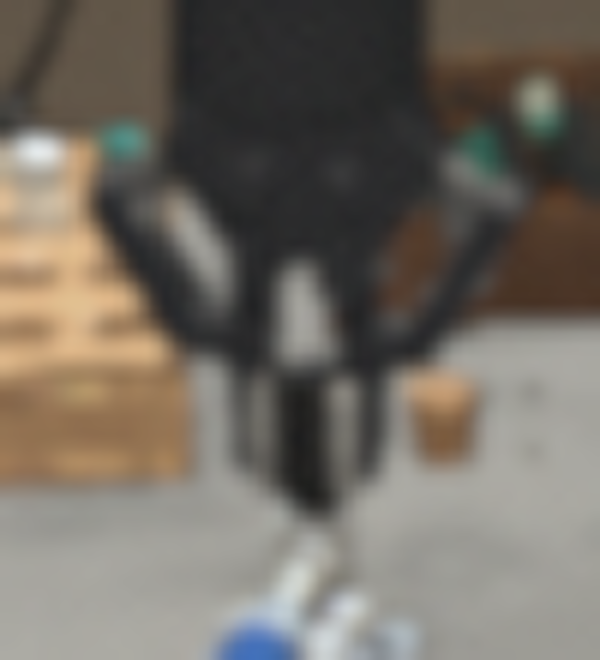

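```bash
python3 - <<'E'
from h import *
c=bot.camera("top")
rx=np.array([np.cos(np.radians(-105.55)),np.sin(np.radians(-105.55)),0])
im0=cv2.imread("pics/top0.png"); im1=c["image"]
a=[cv2.resize(i[190:222,335:385],None,fx=15,fy=15,interpolation=cv2.INTER_NEAREST) for i in (im0,im1)]
a=[x[:290] if 0 else x for x in a]
cv2.imwrite("pics/q0.png",a[0]);cv2.imwrite("pics/q1.png",a[1])
f=lambda p:np.round((pix(c,p)-[335,190])*15+7)
g=np.array([.5595,-.1556,0])
print("top of post",f(g+[0,0,.102]))
for d in (0,20,26,30,40): print(d,f(g-rx*d*1e-3+[0,0,.045]),f(g-rx*d*1e-3+[0,0,.054]))
print(np.load("p0.npy"))
E
```

```text
top of post [532. 235.]
0 [481. 268.] [488. 263.]
20 [367. 235.] [373. 230.]
26 [332. 225.] [339. 220.]
30 [310. 219.] [316. 213.]
40 [253. 202.] [258. 197.]
[ 0.56147865 -0.15616879  0.07591995]
```

View pics/q0.png

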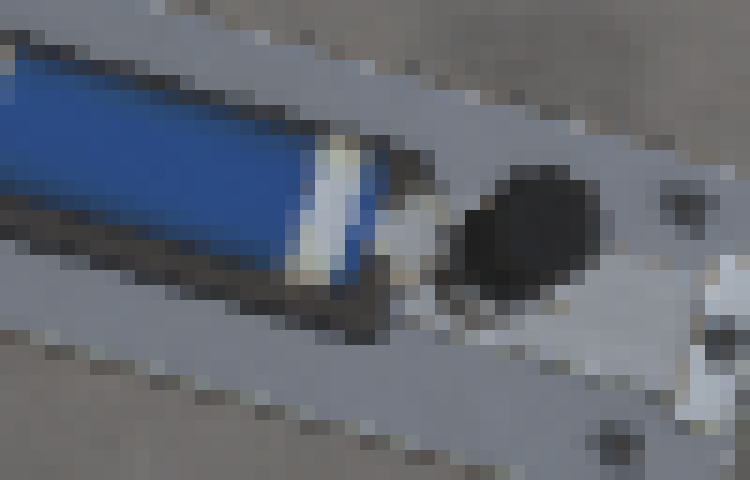

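View pics/q1.png

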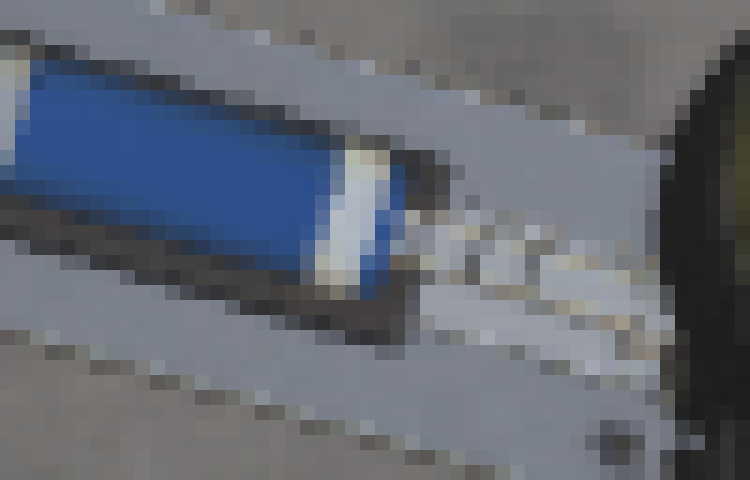

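In the top view, rings 1 and 2 show at about (530,240) and (472,260) in the crop, with the barrel mouth at about 388. That puts the rod about 35 mm out, and a reddish pixel is just showing at the mouth. Force (38 mm) and TCP travel (37.6 mm) say slightly more. I'll pull a little further and look for red.

```bash
python3 - <<'E'
from h import *
rx=np.array([np.cos(np.radians(-105.55)),np.sin(np.radians(-105.55)),0]);p0=np.load("p0.npy")
d=.049
bot.move_l(p0+rx*d,R(74.45),velocity=.03); bot.pause(.4)
t=np.mean([bot.get_tcp_pos() for _ in range(10)],0); F=np.mean([bot.get_force() for _ in range(10)],0); print(d,(t-p0)@rx,F@rx,F,bot.get_width(),bot.get_time_s())
im1=bot.camera("top")["image"]
cv2.imwrite("pics/q2.png",cv2.resize(im1[190:222,335:385],None,fx=15,fy=15,interpolation=cv2.INTER_NEAREST))
E
```

```text
0.049 0.04524531517528315 -11.696617016268833 [ 5.20601119 10.69236775 -1.08167074] 0.017050711344298992 19.3
```

View pics/q2.png

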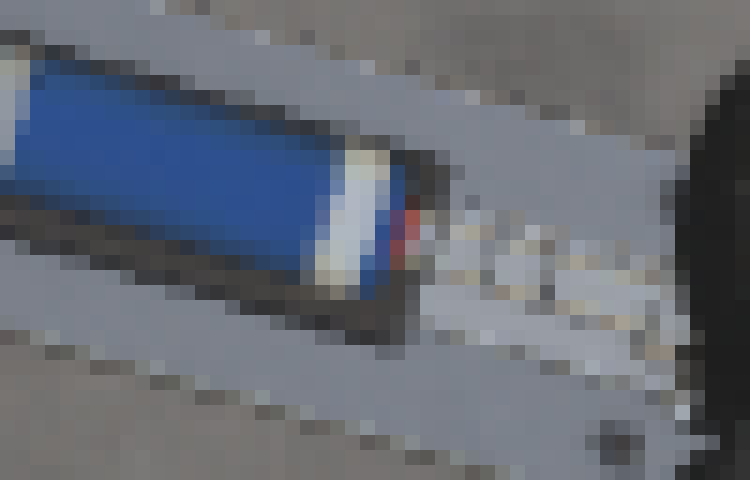

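The red band shows about 4–5 mm out of the mouth at crop (395–420, 210–265), so its middle is near the mouth. Last, a check that it holds steady and that the coupon and bystanders are in place.

```bash
python3 - <<'E'
from h import *
p0=np.load("p0.npy");rx=np.array([np.cos(np.radians(-105.55)),np.sin(np.radians(-105.55)),0])
bot.pause(1.)
t=np.mean([bot.get_tcp_pos() for _ in range(10)],0); F=np.mean([bot.get_force() for _ in range(10)],0); print((t-p0)@rx,F@rx,bot.get_width(),np.abs(bot.get_joint_velocities()).max())
c=bot.camera("top");cv2.imwrite("pics/z.png",c["image"])
z=np.vstack([cv2.resize(c["image"][165:225,262:382],None,fx=6,fy=6,interpolation=cv2.INTER_NEAREST)])
cv2.imwrite("pics/z1.png",z)
E
```

```text
0.045224688563488345 -12.251098023028101 0.017574043748853862 0.11495305249737581
```

View pics/z.png

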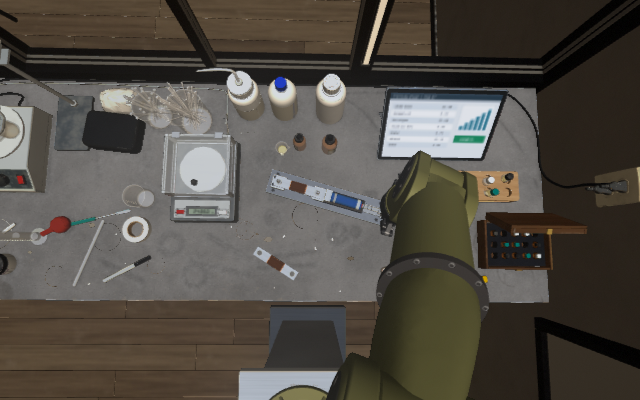

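View pics/z1.png

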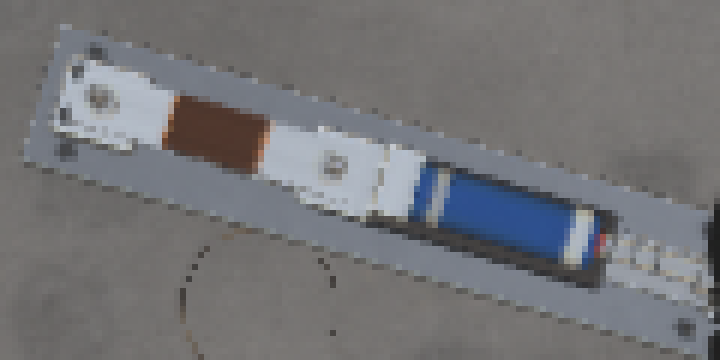

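Everything is steady: 12.25 N pull, red at the mouth at (600,245), and the coupon seated on both pins. Handing in.

```bash
python3 - <<'E'
from plant import bot
bot.finish_job(); print(bot.get_time_s())
E
```

```text
the job is handed in; nothing more can be done
the job is handed in; nothing more can be done
```

I laid the coupon farthest from the base on both pins and let go. I then gripped the black post and pulled the rod until the red band stood at the barrel's mouth. I handed the job in while still holding it there, about 21 s into the 58 s allowed.

**Rod position:** The last checks put the rod 37–41 mm out (band 34–46 mm). They disagreed by about 4 mm:

| Check | Rod out |
|---|---|
| Ring positions in the top view | 37 mm |
| Red showing at the mouth | about 39 mm |
| TCP travel minus carriage slack | about 40 mm |
| Pull force, 12.25 N | 41 mm |

Over the last second of holding, TCP travel and gripper width stayed steady.

**Coupon:** It lay on both pins with its strap centre about 1 mm from my estimate of the seat before the pull. It was still on both pins in the last top view.

**Bystanders:** The dropper bottles looked unmoved in the last top view. The arm hid the timer and the cork in that view. The cork was standing in the later side views during the pull, and I did not look at the timer again after the early side views. The arm did not go near either, and no guarded move met an unexpected contact.

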